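# Turn the drying carousel with the hanging pin and hold it

## Robot

A 6-joint arm with a two-finger parallel gripper is mounted at the origin on the work surface. World frame = base frame: x ahead of the robot, y to its left, z up, the work surface at z = 0. Lengths are in mm, angles in rad, forces in N, time in s.
With the tool pointing down it reaches from about 400 to 925 mm from the base axis. Payload 12.5 kg.
Tool frame: the origin (TCP) lies midway between the tips of the shut fingers; the grasp point (between the pads) lies 19 mm behind it; z points along the fingers, y is the direction in which the jaws open and shut (so a half turn about z gives the same grasp; the last joint's range is limited). The gripper opens to 95 mm and grips with 3 to 60 N. Pads are 20 mm wide; open, the fingers measure 119 mm over their backs; the gripper's body (75 mm by 180 mm) begins 59 mm behind the grasp point.
Start: joints at [-1.35, 0.491, 1.559, -0, 1.092, -0.106], TCP at [200.657, -591.932, 214.661] pointing down, gripper open.
Joint ranges: [-3.1, 3.1], [-0.84, 2.19], [0.05, 2.79], [-1.13, 4.28], [0.06, 2.93], [-2.69, 2.69]. Speed limits (rad/s): [2.22, 2.22, 2.79, 3.14, 3.14, 3.14].

## Interface

Orientations are given as [roll, pitch, yaw] about the fixed x, y, z axes, in that order (R = Rz(yaw) Ry(pitch) Rx(roll)).
In Python, from cell import * gives the robot as it stands. The module is installed in compiled form; this text tells all that it offers.
- The arm moves only by the tool carry_out, never from a script. Its argument "moves" is a list of rows, each an object of numbers: "dx", "dy", "dz": the shift along the tool's x, y, z in m; "twist": the turn about the tool's z in degrees. A call has 1 to 5 rows; each row is the pose to reach, as a shift and turn from the pose commanded when the call began, along the tool's axes at that moment; what a row does not reach only later rows make up. A row lasts 1/10 s, in which the tool goes at most 50 mm and 8.59 degrees, less where a joint would pass 70% of its speed; a pose out of reach is approached as far as the arm can. A call with a gripper value outside its range is refused whole. "grip" is the finger opening in m, from 0 to 0.0951, set as the call begins (left out, the last holds). The fingers move at their own pace and stop on an object; the grip force is fixed at half the most. Time passes only in rows, so rows that repeat a pose let the fingers close. It gives the time, the measured TCP pose, the force and the opening at its end, in the units of the state.
- state(): the state, without advancing time (a new reading comes with each control period).
- read_camera(name): name is "scene" or "top" or "wrist"; returns (picture, depth): 480x640x3 uint8, red, green, blue; 480x640 float32, mm along the optical axis (not along the pixel's ray), 0 where there is no reading.
- camera_info(name): a dict with "mtx" (3x3 intrinsics, pixels), "dist_coeffs" ([k1, k2, p1, p2, k3] as OpenCV has them; the pictures are not rectified), "R" (3x3) and "t" (3): a world point X has camera coordinates R X + t. Camera axes: x right, y down, z forward; pixel columns grow to the right and rows downward; lengths in mm; the calibration is good to about 2 mm. A picture is of the moment at which its call begins: read the wrist's pose just before it. camera_info takes no time and is no camera call; for the wrist camera it gives the pose at the moment of the call.
- job_done(): hands the job in, once; it reports no verdict.
The state is a dict: "t": time; "joints": joint angles; "qvel": joint speeds; "tau": joint torques, N m; "eef_pos": TCP position; "tcp_rot": TCP orientation; "ft_force": force on the tool from outside, world axes, zero at the start; "moment": the same for the moment, N m; "opening": opening from 0.0 (shut) to 1.0 (fully open).
Only numpy, scipy, OpenCV 4.12 (cv2) and the standard library are available. Lean on these libraries where they do the work, as an engineer would, in place of code of your own. Each camera call takes 0.05 s, during which the arm holds its last target. There are 200 camera calls.

## Task

The small locomotive fittings on the drying carousel have wet lacquer, so nothing but the turning pin may touch the carousel, and the pin must keep out from among the fittings. Lift the turning pin up and off its hook, lower its point into the ring-shaped eye on the rim of the carousel and push the disc round until the tall flared chimney stands squarely in line with the fixed pointer on the carousel's foot. Finish holding the carousel still there: the pin upright, still in your grip and still through the eye, its point clear of the table, and the other things on the table left where they were.

Things in the scene. Friction and masses are not known exactly. Their poses are not given: they have to be found in the camera images.
- turn_pin: Loose upright pin, 173 mm long, about 0.12 kg. Origin: centre of its lower point; z up. Heights from there: round steel pin, diameter 10, to 85 mm; flat steel eye 85-131 mm (40 wide in y, 10 thick in x, opening 26 wide, 92-124 mm high); wooden grip block 131-173 mm, 22 in y, 14 in x: pinch its y faces from above at about 153 mm. Hangs by the eye, y across the hook bar; may swing a little.
- hook_stand: Fixed stand, origin on the table under its post (157 mm high, 12 thick); base 12 mm high. At its top a level 8 mm bar, centre 155 mm up, runs 65 mm along the stand's -x; its end turns up 6 mm above the bar's top. To unhook: lift 10 to 20 mm (at 24 mm the eye's lower side meets the bar), then draw 40 mm or more along the stand's -x.
- hook_seat (a point): Point on the top of the hook bar where the pin's eye hangs, 36 mm from the post, 159 mm above the table; the axes are the stand's.
- carousel: Fixed foot of the drying carousel, origin on the table on the turning axis (vertical). Round foot of 70 mm radius, 16 mm high; on its -x side a flat 16 x 6 mm bar runs out to a fixed upright pointer, 16 mm wide, 50 mm high, standing 145 to 155 mm from the axis. The carousel's -x direction (axis to pointer) is its front.
- disc (a joint): Angle of the disc, rad, growing anticlockwise from above; 0 or 2 pi: chimney exactly in line with the pointer. Starts between 0.9 and 5.4. Turns both ways, past those marks too, with friction of about 0.03 N m (0.3 N at the eye), and stays where left. Plywood disc, radius 88 mm, 12 mm thick, upper face 45 mm above the table.
- eye (a point): Centre of the ring-shaped steel eye on the disc's rim, 110 mm from the axis, at the ring's top, 45 mm above the table. Ring 12 mm high, hole 24 mm, outside 38 mm diameter, open below down to the table (but for the pointer's 6 mm high bar). Turns with the disc; seen from above it is 36 degrees clockwise of the chimney about the axis.
- chimney (a point): Foot centre of the chimney on the disc's upper face, 60 mm from the axis, turns with the disc. The chimney is a turned nickel-silver stack 58 mm high with a flared top of 29 mm diameter, the tallest of the five wet fittings on the disc; the others (domed cover, black tank, buffer beam, round door) are 14 to 31 mm high. All lie within 82 mm of the axis, highest point 103 mm above the table.
- front_spot (a point): Fixed point (belongs to the foot) 60 mm from the axis straight towards the pointer, 45 mm above the table: where the chimney's foot must come.
- cab: Bystander: half-built black locomotive cab, 62 x 68 x 60 mm, origin under its centre.
- die: Bystander: grey steel riveting die, 60 x 40 mm block, 44 mm high, origin under its centre.
- crane: Bystander: yellow plastic toy crane, 60 x 40 mm foot, jib 87 mm high, origin under its foot.
Mind the look-alikes: they are no part of the job. There is more than one size of the turn_pin; the job needs the largest.

How it is judged:
By the outcome, as a careful person would: the job done as asked, in the order asked, and still so for the second after the job is handed in, while the arm keeps its last pose, push and grip.
It also fails if it takes over 53 s, if anything falls off the work surface, if the arm or the gripper's body presses on something with over 40 N, if the wrist force passes 120 N, or if a joint passes its speed limit or range.

## Working session

There is one attempt and no reset: what is moved stays moved. The work goes in short steps, Python scripts to look and compute and a tool call to move; the robot and the scene stay as the last step left them, time stands still between calls to the robot, and variables do not carry over. Pictures are saved under pics/ and viewed, about 8 in all and at most 12, crops included, and the job is handed in when it is done.

Besides the shell and the picture viewer there is one more tool, called after "Emit:" in YAML: its name, and indented under it one key for each argument. carry_out: Moves the arm, as the interface text tells. Its arguments: {"type":"object","properties":{"moves":{"type":"array","items":{"type":"object","properties":{"dx":{"type":"number"},"dy":{"type":"number"},"dz":{"type":"number"},"twist":{"type":"number"}}}},"grip":{"type":"number"}},"required":["moves"]}

```bash
mkdir -p pics; python3 - <<'E'
from cell import *
import cv2, numpy as np
for n in ["scene","top"]:
    p,d=read_camera(n); cv2.imwrite(f"pics/{n}0.png",p[:,:,::-1]); np.save(f"{n}0.npy",d)
    i=camera_info(n); print(n,i["mtx"],i["dist_coeffs"],i["R"],i["t"])
print(state())
E
```

```text
scene [[613.50988192   0.         320.46425847]
 [  0.         613.50988192 247.29648561]
 [  0.           0.           1.        ]] [-0.125144  0.        0.        0.        0.      ] [[ 0.5976097   0.80164587 -0.01505145]
 [ 0.639647   -0.48799386 -0.59389705]
 [-0.48344013  0.34529102 -0.80440024]] [-360.18990644 -309.19358605 1412.99404943]
top [[575.09034228   0.         314.11128033]
 [  0.         575.09034228 240.65409451]
 [  0.           0.           1.        ]] [-0.03569941  0.          0.          0.          0.        ] [[ 3.55612256e-03 -9.99528149e-01 -3.05095732e-02]
 [-9.93664306e-01 -1.04708061e-04 -1.12388770e-01]
 [ 1.12332544e-01  3.07159421e-02 -9.93195817e-01]] [  27.12155811  613.83086129 1006.96345039]
{'t': 0.1, 'joints': array([-1.34959680e+00,  4.91452858e-01,  1.55937711e+00, -1.81202219e-05,
        1.09170229e+00, -1.05592958e-01]), 'qvel': array([-0.00039521, -0.00291474,  0.00039275,  0.00069483, -0.00032322,
       -0.0017403 ]), 'tau': array([ 2.59888722e-03, -6.13621402e+01, -2.58605647e+01,  6.94131106e-02,
        4.70061880e-02, -5.39145663e-05]), 'eef_pos': array([ 200.60429776, -591.7087109 ,  214.15295154]), 'tcp_rot': array([-3.14065658e+00, -8.30489930e-05,  3.26800809e-01]), 'ft_force': array([-0.20431406, -0.07177629,  0.26484978]), 'moment': array([0.05294346, 0.0114886 , 0.03045032]), 'opening': 0.9980915094231735}
```

View pics/scene0.png

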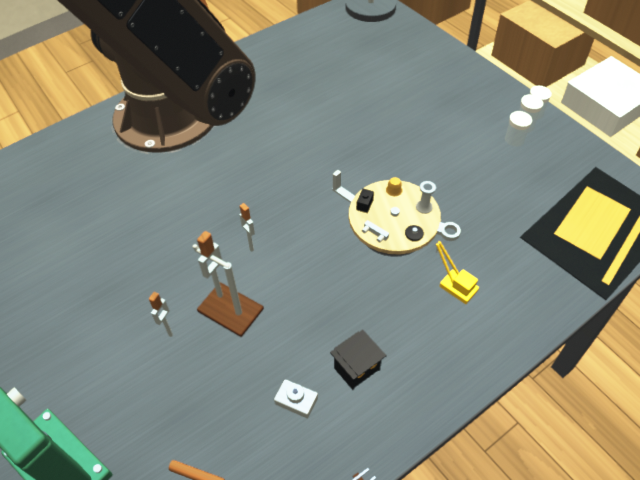

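View pics/top0.png

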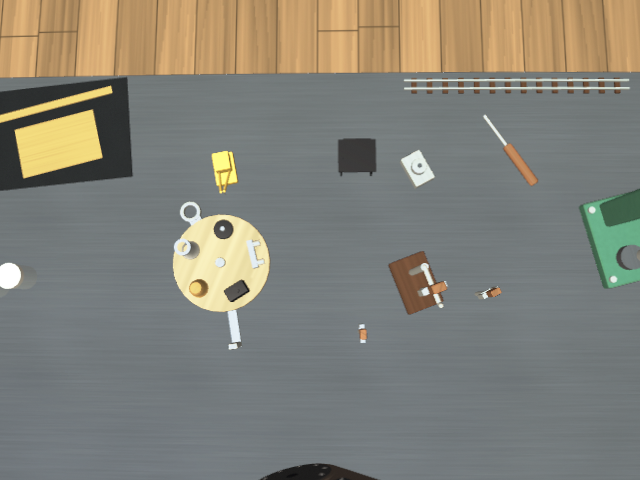

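```bash
cat > h.py <<'E'
import cv2, numpy as np
def cast(info,px,z):
    "pixels -> world points on plane(s) z"
    n=cv2.undistortPoints(np.float64(px).reshape(-1,1,2),info["mtx"],np.array(info["dist_coeffs"]))[:,0]
    R,t=np.array(info["R"]),np.array(info["t"]); C=-R.T@t
    d=np.c_[n,np.ones(len(n))]@R
    return C+d*((np.asarray(z,float)-C[2])/d[:,2])[:,None]
def blobs(mask,lo,off=(0,0)):
    n,l,s,c=cv2.connectedComponentsWithStats(mask.astype(np.uint8))
    return [(s[i].tolist(),(c[i]+off).round(1).tolist()) for i in range(1,n) if s[i,4]>=lo]
E
python3 - <<'E'
from cell import *; from h import *
p=cv2.imread("pics/top0.png"); hsv=cv2.cvtColor(p,cv2.COLOR_BGR2HSV); I=camera_info("top")
# disc: pale wood
m=((hsv[...,0]>12)&(hsv[...,0]<32)&(hsv[...,1]>60)&(hsv[...,2]>150)).astype(np.uint8); m[:200]=0;m[320:]=0;m[:,:150]=0;m[:,290:]=0
c=max(cv2.findContours(m,0,1)[0],key=cv2.contourArea); h=cv2.convexHull(c)
P=cast(I,h[:,0],45.)[:,:2]
A=np.c_[2*P,np.ones(len(P))]; s=np.linalg.lstsq(A,(P**2).sum(1),rcond=None)[0]; print("disc",s[:2],np.sqrt(s[2]+s[:2]@s[:2]))
print("eye",cast(I,[[190,211]],45),"ptr",cast(I,[[233.5,346]],50),"chim",cast(I,[[184,247]],103))
print("bar tip/post",cast(I,[[440,305],[425,266]],[159,157]),"pin",cast(I,[[438.5,287]],208))
big=np.hstack([cv2.resize(p[190:360,150:290],None,fx=3,fy=3,interpolation=2),cv2.resize(p[235:335,385:510],None,fx=3,fy=3,interpolation=2).repeat(1,0)[:510] if 0 else cv2.resize(p[235:405,385:510],None,fx=3,fy=3,interpolation=2)])
cv2.imwrite("pics/crop1.png",big)
E
```

```text
disc [573.47872662 195.54392218] 87.35740594808695
eye [[666.95203428 254.16145454  45.        ]] ptr [[425.46923964 169.07340009  50.        ]] chim [[595.17529897 248.14704458 103.        ]]
bar tip/post [[ 498.25268016 -173.41127764  159.        ]
 [ 559.61786275 -151.31638815  157.        ]] pin [[ 524.8141477  -162.57686025  208.        ]]
```

View pics/crop1.png

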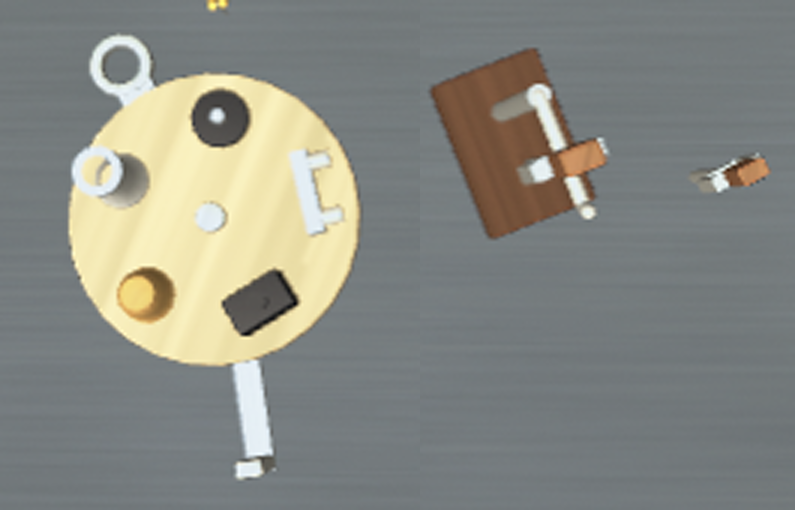

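The candidates for the turning pin, by top-image pixel, are the hooked pin (438,287), a small one at (363,333) and a small one at (490,293). The crop shows the hooked one is the largest and has its eye on the bar, so I'm taking that one. The carousel measures well: eye radius 110.3, pointer radius 150.3. The eye is at 32° and has to go anticlockwise to about 154°.

Emit:
carry_out:
  moves:
    - {"dx": 0.04,"dy": -0.025,"dz": -0.01}
    - {"dx": 0.08,"dy": -0.05,"dz": -0.02}
    - {"dx": 0.12,"dy": -0.08,"dz": -0.03}
    - {"dx": 0.16,"dy": -0.11,"dz": -0.04}
    - {"dx": 0.2,"dy": -0.137,"dz": -0.05}
  grip: 0.095

```text
schema error: expected keys dx, dy, dz, twist
```

Emit:
carry_out:
  moves:
    - {"dx": 0.04,"dy": -0.025,"dz": 0}
    - {"dx": 0.08,"dy": -0.05,"dz": 0}
    - {"dx": 0.12,"dy": -0.08}
    - {"dx": 0.16,"dy": -0.11}
    - {"dx": 0.2,"dy": -0.137,"twist": -1}

```text
schema error: expected keys dx, dy, dz, twist
```

Emit:
carry_out:
  moves:
    - {"dx": 0.04,"dy": -0.025,"dz": -0.01,"twist": 0}
    - {"dx": 0.08,"dy": -0.05,"dz": -0.02,"twist": 0}
    - {"dx": 0.12,"dy": -0.08,"dz": -0.03,"twist": 0}
    - {"dx": 0.16,"dy": -0.11,"dz": -0.04,"twist": 0}
    - {"dx": 0.2,"dy": -0.137,"dz": -0.05,"twist": 0}
  grip: 0.095

```text
t: 0.6
eef_pos: [345.9, -397.1, 264.6]
tcp_rot: [-3.141, 0.0, 0.326]
ft_force: [0.3, 0.1, 0.4]
opening: 1.0
```

Emit:
carry_out:
  moves:
    - {"dx": 0.04,"dy": -0.025,"dz": 0,"twist": 0}
    - {"dx": 0.08,"dy": -0.05,"dz": 0,"twist": 0}
    - {"dx": 0.12,"dy": -0.08,"dz": 0,"twist": 0}
    - {"dx": 0.16,"dy": -0.11,"dz": 0,"twist": 0}
    - {"dx": 0.2,"dy": -0.137,"dz": 0,"twist": -1}

```text
t: 1.1
eef_pos: [491.5, -202.9, 264.3]
tcp_rot: [-3.141, 0.0, 0.344]
ft_force: [0.7, -0.9, 0.0]
opening: 0.999
```

Emit:
carry_out:
  moves:
    - {"dx": 0.023,"dy": -0.013,"dz": 0,"twist": 0}
    - {"dx": 0.045,"dy": -0.026,"dz": 0,"twist": 0}
    - {"dx": 0.045,"dy": -0.026,"dz": 0,"twist": 0}
    - {"dx": 0.045,"dy": -0.026,"dz": 0,"twist": 0}

```text
t: 1.5
eef_pos: [524.2, -165.2, 264.0]
tcp_rot: [-3.141, 0.001, 0.345]
ft_force: [0.3, 0.1, -0.1]
opening: 0.994
```

```bash
python3 - <<'E'
from cell import *; from h import *
print(state()["eef_pos"],state()["tcp_rot"])
I=camera_info("wrist"); p,d=read_camera("wrist"); p=p[:,:,::-1]; cv2.imwrite("pics/w1.png",p); np.save("w1.npy",d)
print(I)
hsv=cv2.cvtColor(np.ascontiguousarray(p),cv2.COLOR_BGR2HSV)
m=(d>0)&(hsv[...,1]>110)&(hsv[...,0]<20)
for b in blobs(m,150): print(b, d[int(b[1][1]),int(b[1][0])])
E
```

```text
[ 524.21563469 -165.1541194   264.02790524] [-3.14133373e+00  6.76555451e-04  3.45442618e-01]
{'mtx': array([[410.44255685,   0.        , 316.16836785],
       [  0.        , 410.44255685, 241.15208414],
       [  0.        ,   0.        ,   1.        ]]), 'dist_coeffs': array([-0.03878533,  0.        ,  0.        ,  0.        ,  0.        ]), 'R': array([[ 0.33848217, -0.94097228, -0.00099724],
       [-0.90368903, -0.32536582,  0.27835809],
       [-0.26225171, -0.09331805, -0.96047685]]), 't': array([-332.69892626,  375.25530173,  560.29427682])}
([572, 0, 28, 87, 1731], [585.7, 41.5]) 379.3731
([280, 133, 67, 93, 4175], [314.3, 170.4]) 297.30142
([295, 244, 36, 24, 782], [312.4, 255.6]) 237.8912
([145, 247, 25, 27, 431], [156.9, 259.9]) 319.52713
([420, 260, 27, 21, 336], [433.3, 271.6]) 322.50955
([74, 333, 40, 73, 1245], [91.0, 367.6]) 85.69477
([519, 334, 40, 72, 1208], [540.7, 366.8]) 86.97089
([282, 417, 358, 18, 2476], [506.6, 427.8]) 79.95844
```

View pics/w1.png

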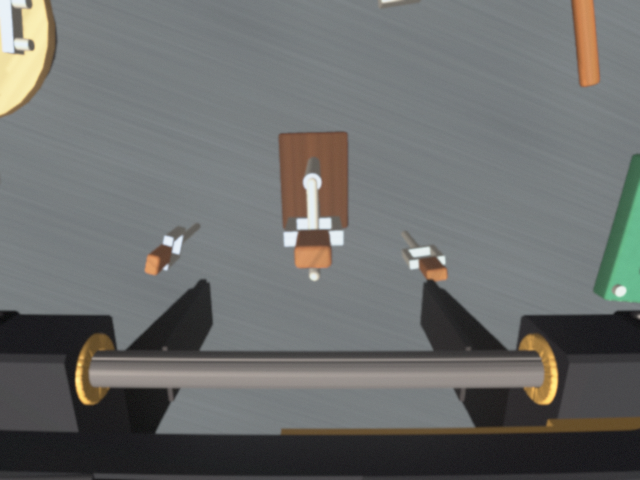

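```bash
python3 - <<'E'
from cell import *; from h import *
I=camera_info("wrist"); d=np.load("w1.npy"); p=cv2.imread("pics/w1.png"); hsv=cv2.cvtColor(p,cv2.COLOR_BGR2HSV)
m=np.zeros((480,640),bool); m[225:275,285:340]=1; m&=(hsv[...,1]>110)&(hsv[...,0]<20)
v,u=np.nonzero(m); X=np.c_[0*u,0*u,d[v,u]].astype(float)
n=cv2.undistortPoints(np.c_[u,v].astype(float).reshape(-1,1,2),I["mtx"],I["dist_coeffs"])[:,0]
P=(np.c_[n,np.ones(len(n))]*d[v,u][:,None]-I["t"])@I["R"]
top=P[P[:,2]>np.percentile(P[:,2],98)-3]; print(len(P),len(top),top.mean(0))
(c,s,a)=cv2.minAreaRect(top[:,:2].astype(np.float32)); print(c,s,a)
print("bar tip, post",cast(I,[[314,275],[312,182]],[165,157]))
E
```

```text
784 698 [ 527.2562283  -162.42318324  207.54275237]
(559.081787109375, -150.5621795654297) (81.62055206298828, 20.42184829711914) 20.20076560974121
bar tip, post [[ 501.45146641 -172.16216952  165.        ]
 [ 561.03700199 -149.41486013  157.        ]]
```

Emit:
carry_out:
  moves:
    - {"dx": 0.003,"dy": -0.002,"dz": 0.02,"twist": 0}
    - {"dx": 0.003,"dy": -0.002,"dz": 0.045,"twist": 0}
    - {"dx": 0.003,"dy": -0.002,"dz": 0.07,"twist": 0}
    - {"dx": 0.003,"dy": -0.002,"dz": 0.088,"twist": 0}
    - {"dx": 0.003,"dy": -0.002,"dz": 0.095,"twist": 0}

```text
t: 2.05
eef_pos: [525.3, -163.2, 167.9]
tcp_rot: [-3.14, 0.002, 0.343]
ft_force: [-0.6, -0.5, 0.0]
opening: 1.0
```

Emit:
carry_out:
  moves:
    - {"dx": 0,"dy": 0,"dz": 0,"twist": 0}
    - {"dx": 0,"dy": 0,"dz": 0,"twist": 0}
    - {"dx": 0,"dy": 0,"dz": 0,"twist": 0}
    - {"dx": 0,"dy": 0,"dz": 0,"twist": 0}
    - {"dx": 0,"dy": 0,"dz": 0,"twist": 0}
  grip: 0.0

```text
t: 2.55
eef_pos: [526.6, -162.5, 169.9]
tcp_rot: [3.141, -0.001, 0.344]
ft_force: [-0.0, 0.6, -0.8]
opening: 0.63
```

Emit:
carry_out:
  moves:
    - {"dx": 0,"dy": 0,"dz": 0,"twist": 0}
    - {"dx": 0,"dy": 0,"dz": 0,"twist": 0}
    - {"dx": 0,"dy": 0,"dz": 0,"twist": 0}
    - {"dx": 0,"dy": 0,"dz": 0,"twist": 0}

```text
t: 2.95
eef_pos: [526.5, -162.4, 169.4]
tcp_rot: [3.142, 0.0, 0.344]
ft_force: [-0.4, 0.4, 0.6]
opening: 0.296
```

Emit:
carry_out:
  moves:
    - {"dx": 0,"dy": 0,"dz": 0,"twist": 0}
    - {"dx": 0,"dy": 0,"dz": 0,"twist": 0}
    - {"dx": 0,"dy": 0,"dz": 0,"twist": 0}
    - {"dx": 0,"dy": 0,"dz": 0,"twist": 0}
    - {"dx": 0,"dy": 0,"dz": 0,"twist": 0}

```text
t: 3.45
eef_pos: [526.5, -162.4, 169.4]
tcp_rot: [3.142, 0.0, 0.344]
ft_force: [0.2, 0.7, -0.7]
opening: 0.231
```

Emit:
carry_out:
  moves:
    - {"dx": 0,"dy": 0,"dz": -0.003,"twist": 0}
    - {"dx": 0,"dy": 0,"dz": -0.007,"twist": 0}
    - {"dx": 0,"dy": 0,"dz": -0.011,"twist": 0}
    - {"dx": 0,"dy": 0,"dz": -0.014,"twist": 0}
    - {"dx": 0,"dy": 0,"dz": -0.014,"twist": 0}

```text
t: 3.95
eef_pos: [526.7, -162.5, 183.9]
tcp_rot: [3.141, -0.001, 0.344]
ft_force: [-0.2, 0.1, -0.8]
opening: 0.232
```

Emit:
carry_out:
  moves:
    - {"dx": -0.01,"dy": 0,"dz": -0.014,"twist": 0}
    - {"dx": -0.024,"dy": 0,"dz": -0.014,"twist": 0}
    - {"dx": -0.04,"dy": 0,"dz": -0.014,"twist": 0}
    - {"dx": -0.054,"dy": 0,"dz": -0.014,"twist": 0}
    - {"dx": -0.06,"dy": 0,"dz": -0.014,"twist": 0}

```text
t: 4.45
eef_pos: [468.6, -183.3, 198.0]
tcp_rot: [3.141, -0.0, 0.343]
ft_force: [0.0, 1.0, -0.8]
opening: 0.226
```

I repeated the 14 mm lift by mistake, because rows count from the last commanded pose. The eye may have brushed the bar, so I'll check how the pin sits in the grip before going on.

```bash
python3 - <<'E'
from cell import *; from h import *
print(state()["ft_force"],state()["eef_pos"])
for n in ["scene","wrist"]:
    p,d=read_camera(n); cv2.imwrite(f"pics/{n}2.png",p[:,:,::-1]); np.save(n+"2.npy",d)
s=cv2.imread("pics/scene2.png"); w=cv2.imread("pics/wrist2.png")
# expected pin point in scene
I=camera_info("scene"); e=state()["eef_pos"]
for h in (0,85,131,173):
    X=np.array([[e[0],e[1],e[2]-134+h]])
    print(h,cv2.projectPoints(X,cv2.Rodrigues(I["R"])[0],I["t"],I["mtx"],I["dist_coeffs"])[0].ravel().round(1))
cv2.imwrite("pics/c2.png",np.hstack([cv2.resize(s[190:330,110:250],(480,480)),cv2.resize(w[200:480,180:460],(320,320))[:, :].copy() if 0 else cv2.resize(w,(320,240)).repeat(2,0)[:480]]))
E
```

```text
[ 0.02439043  1.04110174 -0.78407935] [ 468.60046176 -183.29351023  198.04797302]
0 [190.9 271.5]
85 [181.4 242.4]
131 [175.7 225. ]
173 [170.2 207.9]
```

View pics/c2.png

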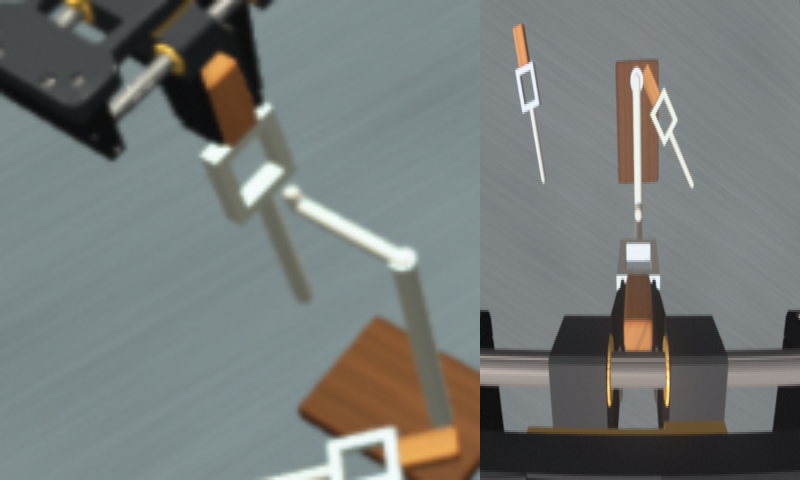

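```bash
python3 - <<'E'
import cv2,numpy as np
a=cv2.imread("pics/scene0.png")[170:350,110:290];b=cv2.imread("pics/scene2.png")[170:350,110:290]
cv2.imwrite("pics/cmp.png",np.hstack([cv2.resize(x,(400,400),interpolation=2) for x in (a,b)]))
E
```

```text
(no output)
```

View pics/cmp.png

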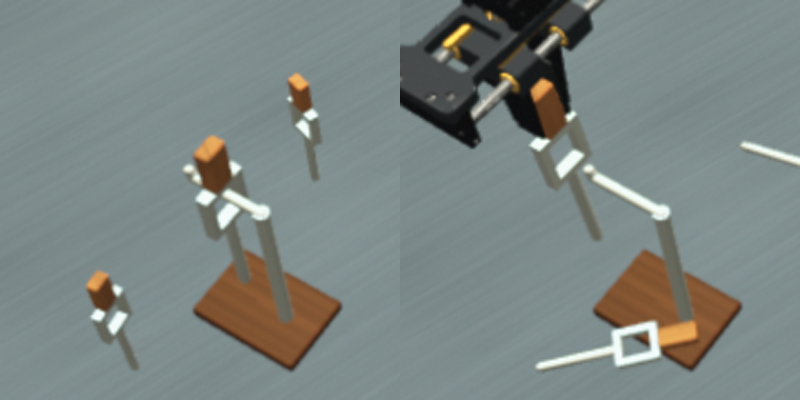

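The two small look-alike pins, which stood free on their points, have fallen over. They were well outside the gripper's path and no force spike was logged. The held pin looks tilted in the grip, so I'll work out by how much.

```bash
cat >> h.py <<'E'
from scipy.optimize import least_squares
def tilt(I,e,yaw,obs):
    "obs: {pin height: pixel}; returns tilt about tool y (point towards tool +x positive), slip down, dy"
    rv=cv2.Rodrigues(np.array(I["R"]))[0]
    def pr(q):
        th,s=q; out=[]
        for h in obs:
            r=h-153.; a=r*np.sin(-th); X=[e[0]+a*np.cos(yaw),e[1]+a*np.sin(yaw),e[2]+19-s+r*np.cos(th)]
            out.append(cv2.projectPoints(np.array([X]),rv,np.array(I["t"]),I["mtx"],I["dist_coeffs"])[0].ravel())
        return np.array(out)
    r=least_squares(lambda q:(pr(q)-np.array(list(obs.values()))).ravel(),[0,0])
    return np.degrees(r.x[0]),r.x[1],r.fun.round(1)
E
python3 - <<'E'
from cell import *; from h import *
I=camera_info("scene"); s=state()
print(tilt(I,s["eef_pos"],s["tcp_rot"][2],{0:(199,276.9),85:(187.6,249.2),173:(174.2,209.8)}))
print(tilt(I,s["eef_pos"],s["tcp_rot"][2],{0:(199,276.9),85:(187.6,249.2)}))
# check of method: original hanging pose
p=cv2.imread("pics/scene2.png"); g=cv2.resize(p[190:290,150:230],None,fx=7.5,fy=6,interpolation=2)
cv2.imwrite("pics/zoom.png",cv2.resize(p[195:285,150:230],None,fx=6.5,fy=6.5,interpolation=2))
E
```

```text
(np.float64(6.15673470444009), np.float64(9.848285343399935), array([-0.1,  1.7, -1.8, -1.4, -3.7,  1.7]))
(np.float64(6.212904180498991), np.float64(10.606309170796026), array([ 0. ,  1.9, -1.7, -1.2]))
```

View pics/zoom.png

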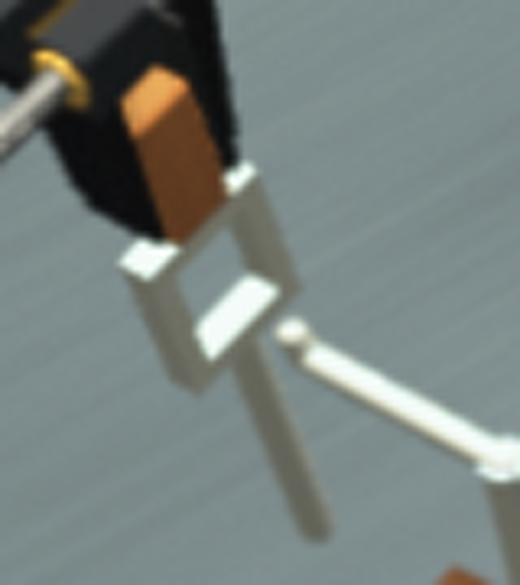

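```bash
cat >> h.py <<'E'
def tilt3(I,e,yaw,obs):
    rv=cv2.Rodrigues(np.array(I["R"]))[0]
    def f(q):
        th,s,a0=q; o=[]
        for h,px in obs.items():
            r=h-153.; a=a0-r*np.sin(th); X=[e[0]+a*np.cos(yaw),e[1]+a*np.sin(yaw),e[2]+19-s+r*np.cos(th)]
            o+=list(cv2.projectPoints(np.array([X]),rv,np.array(I["t"]),I["mtx"],I["dist_coeffs"])[0].ravel()-px)
        return np.array(o)
    r=least_squares(f,[0,0,0]); return np.degrees(r.x[0]),r.x[1:],r.fun.round(1)
E
python3 - <<'E'
from cell import *; from h import *
I=camera_info("scene"); s=state()
print(tilt3(I,s["eef_pos"],s["tcp_rot"][2],{0:(198.6,277),85:(187.4,249.2),131:(180,228.5),173:(174.3,209.9)}))
# reference: initial hanging pin, scene0 crop (x2.222 zoom of [170:,110:]) same bits
g=lambda x,y:(110+x/2.2222,170+y/2.2222)
print(tilt3(I,np.array([526,-162.5,169]),.345,{0:g(245,281),131:g(220,186),173:g(212,147)}))
E
```

```text
(np.float64(3.878901317230501), array([3.89660161, 7.51789819]), array([ 0.4,  0.2, -0.1, -2.2,  0.4,  0.4, -0.6,  1.3]))
(np.float64(-0.7770509918629306), array([-0.41191656,  3.13691841]), array([ 0.2, -0.2,  0.2, -0.7, -0.3,  0.9]))
```

The fit gives about 4.5° of tilt (point towards the post) and about 4 mm of slip. That agrees with the 4 mm of over-lift. I'll straighten the pin by pressing its shaft gently against the fixed bar end.

Emit:
carry_out:
  moves:
    - {"dx": 0,"dy": 0,"dz": -0.02,"twist": 0}
    - {"dx": 0,"dy": 0,"dz": -0.04,"twist": 0}
    - {"dx": 0,"dy": 0,"dz": -0.052,"twist": 0}
    - {"dx": 0.006,"dy": 0,"dz": -0.052,"twist": 0}
    - {"dx": 0.01,"dy": 0,"dz": -0.052,"twist": 0}

```text
t: 5.05
eef_pos: [479.7, -179.2, 249.0]
tcp_rot: [3.141, 0.001, 0.344]
ft_force: [-4.5, -1.4, 0.7]
opening: 0.23
```

Emit:
carry_out:
  moves:
    - {"dx": 0.002,"dy": 0,"dz": 0,"twist": 0}
    - {"dx": 0.004,"dy": 0,"dz": 0,"twist": 0}
    - {"dx": 0.006,"dy": 0,"dz": 0,"twist": 0}
    - {"dx": 0.006,"dy": 0,"dz": 0,"twist": 0}

```text
t: 5.45
eef_pos: [484.9, -177.1, 248.7]
tcp_rot: [-3.14, 0.001, 0.344]
ft_force: [-3.9, -1.9, -3.9]
opening: 0.229
```

Emit:
carry_out:
  moves:
    - {"dx": 0.001,"dy": 0,"dz": 0,"twist": 0}
    - {"dx": 0.003,"dy": 0,"dz": 0,"twist": 0}
    - {"dx": 0.004,"dy": 0,"dz": 0,"twist": 0}
    - {"dx": 0.004,"dy": 0,"dz": 0,"twist": 0}

```text
t: 5.85
eef_pos: [488.9, -175.8, 249.3]
tcp_rot: [-3.141, 0.0, 0.344]
ft_force: [-3.8, -0.3, -3.4]
opening: 0.234
```

```bash
python3 - <<'E'
from cell import *; from h import *
s=state(); print(s["eef_pos"],s["ft_force"],s["moment"])
p,d=read_camera("scene"); cv2.imwrite("pics/s3.png",p[:,:,::-1])
I=camera_info("scene"); e=s["eef_pos"]
for h in (0,85,131,173):
    X=np.array([[e[0],e[1],e[2]-138+h]]); print(h,cv2.projectPoints(X,cv2.Rodrigues(I["R"])[0],I["t"],I["mtx"],I["dist_coeffs"])[0].ravel().round(1))
cv2.imwrite("pics/zoom3.png",cv2.resize(p[170:270,145:235,::-1],None,fx=6,fy=6,interpolation=2))
E
```

```text
[ 488.89828981 -175.7750096   249.28054575] [-3.82068309 -0.34460764 -3.39499214] [-0.04541489  1.124195    0.00988161]
0 [195.3 261.1]
85 [185.6 229.9]
131 [179.9 211.2]
173 [174.3 192.8]
```

View pics/zoom3.png

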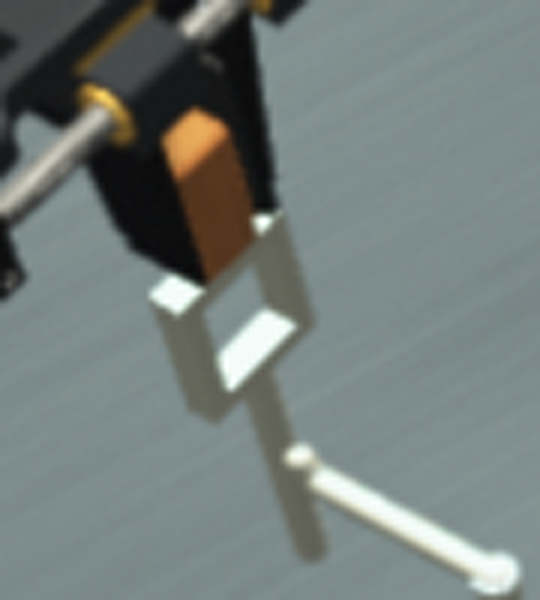

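```bash
python3 - <<'E'
from cell import *; from h import *
I=camera_info("scene"); s=state()
print(tilt3(I,s["eef_pos"],s["tcp_rot"][2],{0:(197.2,262),85:(188.3,233),131:(181.8,213),173:(177.8,193)}))
E
```

```text
(np.float64(-0.29190285698325), array([4.0506406 , 5.63460469]), array([ 0.2,  0.4, -0.2, -1.6,  0.8, -0.3, -0.7,  1.3]))
```

Emit:
carry_out:
  moves:
    - {"dx": -0.01,"dy": 0,"dz": 0,"twist": 0}
    - {"dx": -0.03,"dy": 0,"dz": 0,"twist": 0}
    - {"dx": -0.04,"dy": 0,"dz": 0,"twist": 0}
    - {"dx": -0.04,"dy": 0,"dz": 0,"twist": 0}

```text
t: 6.3
eef_pos: [450.7, -190.0, 250.0]
tcp_rot: [3.14, -0.001, 0.343]
ft_force: [-0.3, -0.5, -1.0]
opening: 0.228
```

Emit:
carry_out:
  moves:
    - {"dx": 0,"dy": 0,"dz": -0.03,"twist": 0}
    - {"dx": 0,"dy": 0,"dz": -0.06,"twist": 0}
    - {"dx": 0.02,"dy": -0.013,"dz": -0.06,"twist": 0}
    - {"dx": 0.05,"dy": -0.032,"dz": -0.06,"twist": 0}
    - {"dx": 0.08,"dy": -0.051,"dz": -0.06,"twist": 0}

```text
t: 6.8
eef_pos: [510.6, -113.7, 310.1]
tcp_rot: [3.14, -0.002, 0.343]
ft_force: [0.5, -0.9, -0.8]
opening: 0.229
```

Emit:
carry_out:
  moves:
    - {"dx": 0.03,"dy": -0.019,"dz": 0,"twist": 0}
    - {"dx": 0.06,"dy": -0.038,"dz": 0,"twist": 0}
    - {"dx": 0.09,"dy": -0.058,"dz": 0,"twist": 0}
    - {"dx": 0.12,"dy": -0.077,"dz": 0,"twist": 0}
    - {"dx": 0.15,"dy": -0.096,"dz": 0,"twist": 0}

```text
t: 7.3
eef_pos: [619.5, 28.3, 309.6]
tcp_rot: [3.141, -0.001, 0.344]
ft_force: [-0.6, 0.5, -0.5]
opening: 0.233
```

Emit:
carry_out:
  moves:
    - {"dx": 0.03,"dy": -0.019,"dz": 0,"twist": 0}
    - {"dx": 0.06,"dy": -0.038,"dz": 0,"twist": 0}
    - {"dx": 0.09,"dy": -0.058,"dz": 0,"twist": 0}
    - {"dx": 0.1,"dy": -0.064,"dz": 0,"twist": 0}
    - {"dx": 0.1,"dy": -0.064,"dz": 0,"twist": 0}

```text
t: 7.8
eef_pos: [691.2, 121.9, 308.5]
tcp_rot: [-3.141, 0.0, 0.346]
ft_force: [-0.3, -0.9, -1.7]
opening: 0.231
```

Emit:
carry_out:
  moves:
    - {"dx": 0.004,"dy": -0.03,"dz": 0,"twist": 0}
    - {"dx": 0.009,"dy": -0.065,"dz": 0,"twist": 0}
    - {"dx": 0.014,"dy": -0.1,"dz": 0,"twist": 0}
    - {"dx": 0.018,"dy": -0.125,"dz": 0,"twist": 0}
    - {"dx": 0.018,"dy": -0.1325,"dz": 0,"twist": 0}

```text
t: 8.3
eef_pos: [662.0, 252.5, 309.7]
tcp_rot: [-3.141, -0.001, 0.345]
ft_force: [0.9, -0.9, -1.1]
opening: 0.23
```

Emit:
carry_out:
  moves:
    - {"dx": 0,"dy": 0,"dz": 0.03,"twist": 0}
    - {"dx": 0,"dy": 0,"dz": 0.06,"twist": 0}
    - {"dx": 0,"dy": 0,"dz": 0.09,"twist": 0}
    - {"dx": 0,"dy": 0,"dz": 0.105,"twist": 0}
    - {"dx": 0,"dy": 0,"dz": 0.105,"twist": 0}

```text
t: 8.8
eef_pos: [662.4, 250.0, 202.7]
tcp_rot: [3.142, 0.003, 0.343]
ft_force: [0.2, 0.2, -0.2]
opening: 0.229
```

```bash
python3 - <<'E'
from cell import *; from h import *
s=state(); print(s["eef_pos"],s["ft_force"])
P={}
for n in ["wrist","scene"]:
    p,d=read_camera(n); P[n]=p[:,:,::-1].copy(); cv2.imwrite(f"pics/{n}4.png",P[n])
e=s["eef_pos"]
for n in ["wrist","scene"]:
    I=camera_info(n); X=np.array([[667,254.2,45],[e[0]+3.3,e[1]+1.2,e[2]-138]]); print(n,cv2.projectPoints(X,cv2.Rodrigues(I["R"])[0],I["t"],I["mtx"],I["dist_coeffs"])[0].reshape(-1,2).round(1))
cv2.imwrite("pics/c4.png",np.hstack([cv2.resize(P["wrist"][140:380,220:420],(400,480)),cv2.resize(P["scene"][150:270,360:460],(400,480),interpolation=2)]))
E
```

```text
[662.37355342 249.96084239 202.66794817] [ 0.18643606  0.15326892 -0.20263015]
wrist [[313.6 216.9]
 [316.5 225.3]]
scene [[449.5 229.5]
 [449.4 223.3]]
```

View pics/c4.png

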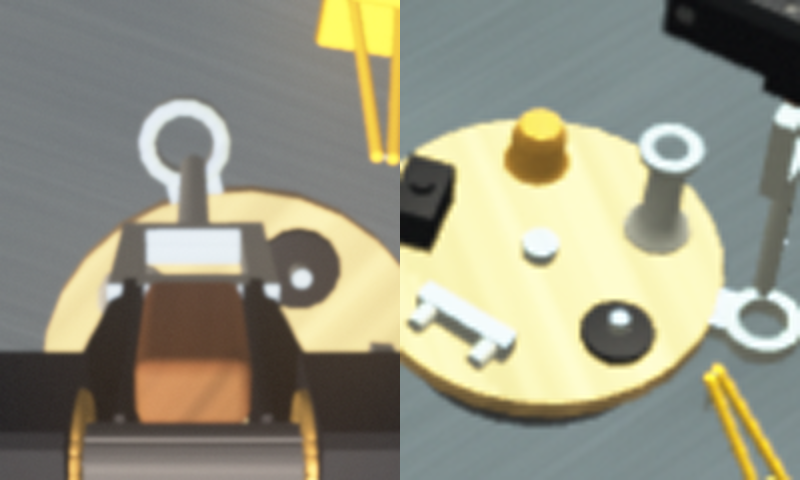

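```bash
python3 - <<'E'
from cell import *; from h import *
y=state()["tcp_rot"][2]
for n,px in (("wrist",[[312,211.5],[316.5,219]]),("scene",[[451,229.6],[451.5,222.3]])):
    P=cast(camera_info(n),px,[45,64.7]); D=(P[0]-P[1])[:2]; print(n,P.round(1),"delta",D, "tool", D@[np.cos(y),np.sin(y)], D@[np.sin(y),-np.cos(y)])
E
```

```text
wrist [[670.9 257.   45. ]
 [670.4 252.9  64.7]] delta [0.43112181 4.06651316] tool 1.7756271535512003 -3.683686124881797
scene [[668.9 256.3  45. ]
 [666.4 255.8  64.7]] delta [2.52217424 0.50299777] tool 2.5442195747141554 0.375920738280448
```

Emit:
carry_out:
  moves:
    - {"dx": 0.002,"dy": -0.002,"dz": 0,"twist": 0}
    - {"dx": 0.002,"dy": -0.002,"dz": 0,"twist": 0}
    - {"dx": 0.002,"dy": -0.002,"dz": 0.01,"twist": 0}
    - {"dx": 0.002,"dy": -0.002,"dz": 0.017,"twist": 0}
    - {"dx": 0.002,"dy": -0.002,"dz": 0.022,"twist": 0}

```text
t: 9.4
eef_pos: [663.7, 253.8, 181.2]
tcp_rot: [3.142, 0.001, 0.344]
ft_force: [0.4, -0.4, -1.1]
opening: 0.23
```

Emit:
carry_out:
  moves:
    - {"dx": 0,"dy": 0,"dz": 0.004,"twist": 0}
    - {"dx": 0,"dy": 0,"dz": 0.009,"twist": 0}
    - {"dx": 0,"dy": 0,"dz": 0.015,"twist": 0}
    - {"dx": 0,"dy": 0,"dz": 0.023,"twist": 0}
    - {"dx": 0,"dy": 0,"dz": 0.023,"twist": 0}

```text
t: 9.9
eef_pos: [663.6, 253.7, 157.9]
tcp_rot: [-3.142, 0.002, 0.344]
ft_force: [0.0, -0.7, -0.6]
opening: 0.23
```

```bash
python3 - <<'E'
from cell import *; from h import *
s=state(); print(s["eef_pos"],s["ft_force"])
P={}
for n in ["wrist","scene"]:
    p,d=read_camera(n); P[n]=p[:,:,::-1].copy(); cv2.imwrite(f"pics/{n}5.png",P[n])
cv2.imwrite("pics/c5.png",np.hstack([cv2.resize(P["wrist"][140:380,220:420],(400,480)),cv2.resize(P["scene"][150:270,360:460],(400,480),interpolation=2)]))
E
```

```text
[663.60344209 253.72243681 157.87774419] [ 0.03874549 -0.72097389 -0.62154055]
```

View pics/c5.png

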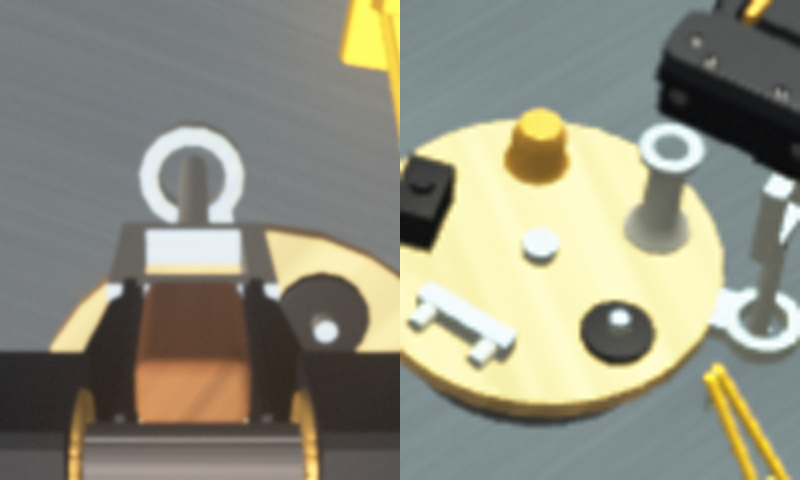

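The pin is through the eye, as both views show the shaft inside the ring. Next I'll compute the arc.

```bash
cat > arc.py <<'E'
import numpy as np,sys
from cell import *
s=state(); e=s["eef_pos"][:2]; y=s["tcp_rot"][2]; C=np.array([570.2,194.3])
a=np.degrees(np.arctan2(*(e-C)[::-1])); print("angle",a,"r",np.linalg.norm(e-C),s["eef_pos"],s["ft_force"])
p=e; k=0; st=float(sys.argv[1]); end=float(sys.argv[2])
ang=np.append(np.arange(a+st,end,st),end)
for i in range(0,len(ang),5):
    for t in ang[i:i+5]:
        q=C+110*np.array([np.cos(np.radians(t)),np.sin(np.radians(t))]); D=q-p
        print(round(t,1),np.round([D@[np.cos(y),np.sin(y)],D@[np.sin(y),-np.cos(y)]],1))
    p=q; print()
E
python3 arc.py 5 152
```

```text
angle 32.3942196314725 r 111.16401682058743 [664.0648925  253.85518946 159.12828017] [-0.25882005 -0.3307015  -1.19724289]
37.4 [-3.6 -9. ]
42.4 [ -7. -18.]
47.4 [-11.  -26.7]
52.4 [-15.9 -35. ]
57.4 [-21.4 -42.8]

62.4 [-6.2 -7.3]
67.4 [-13.  -14.1]
72.4 [-20.4 -20.2]
77.4 [-28.2 -25.7]
82.4 [-36.6 -30.5]

87.4 [-8.7 -4. ]
92.4 [-17.7  -7.3]
97.4 [-27.   -9.7]
102.4 [-36.5 -11.4]
107.4 [-46.  -12.2]

112.4 [-9.6  0. ]
117.4 [-19.2   0.9]
122.4 [-28.6   2.6]
127.4 [-37.9   5.1]
132.4 [-46.9   8.4]

137.4 [-8.7  4.1]
142.4 [-17.    8.9]
147.4 [-24.8  14.4]
152.0 [-31.6  20.1]
```

Emit:
carry_out:
  moves:
    - {"dx": -0.0036,"dy": -0.009,"dz": 0,"twist": 0}
    - {"dx": -0.007,"dy": -0.018,"dz": 0,"twist": 0}
    - {"dx": -0.011,"dy": -0.0267,"dz": 0,"twist": 0}
    - {"dx": -0.0159,"dy": -0.035,"dz": 0,"twist": 0}
    - {"dx": -0.0214,"dy": -0.0428,"dz": 0,"twist": 0}

```text
t: 10.5
eef_pos: [628.7, 287.8, 159.5]
tcp_rot: [3.142, -0.0, 0.345]
ft_force: [0.7, -0.1, -0.8]
opening: 0.226
```

Emit:
carry_out:
  moves:
    - {"dx": -0.0062,"dy": -0.0073,"dz": 0,"twist": 0}
    - {"dx": -0.013,"dy": -0.0141,"dz": 0,"twist": 0}
    - {"dx": -0.0204,"dy": -0.0202,"dz": 0,"twist": 0}
    - {"dx": -0.0282,"dy": -0.0257,"dz": 0,"twist": 0}
    - {"dx": -0.0366,"dy": -0.0305,"dz": 0,"twist": 0}

```text
t: 11.0
eef_pos: [584.0, 303.5, 159.4]
tcp_rot: [3.142, -0.0, 0.344]
ft_force: [0.4, -0.7, -1.6]
opening: 0.232
```

```bash
python3 arc.py 5 152
```

```text
angle 82.81523311394871 r 110.05445431331232 [583.96445091 303.49030546 159.37312447] [ 0.39674243 -0.72679367 -1.60719509]
87.8 [-8.8 -3.9]
92.8 [-17.8  -7.1]
97.8 [-27.1  -9.5]
102.8 [-36.6 -11.1]
107.8 [-46.1 -11.8]

112.8 [-9.6  0.1]
117.8 [-19.1   1. ]
122.8 [-28.6   2.8]
127.8 [-37.8   5.4]
132.8 [-46.8   8.8]

137.8 [-8.7  4.1]
142.8 [-16.9   9. ]
147.8 [-24.7  14.6]
152.0 [-30.9  19.8]
```

Emit:
carry_out:
  moves:
    - {"dx": -0.0088,"dy": -0.0039,"dz": 0,"twist": 0}
    - {"dx": -0.0178,"dy": -0.0071,"dz": 0,"twist": 0}
    - {"dx": -0.0271,"dy": -0.0095,"dz": 0,"twist": 0}
    - {"dx": -0.0366,"dy": -0.0111,"dz": 0,"twist": 0}
    - {"dx": -0.0461,"dy": -0.0118,"dz": 0,"twist": 0}

```text
t: 11.5
eef_pos: [536.6, 298.6, 159.3]
tcp_rot: [3.141, 0.0, 0.344]
ft_force: [0.6, 0.5, -1.1]
opening: 0.228
```

Emit:
carry_out:
  moves:
    - {"dx": -0.0096,"dy": 0.0001,"dz": 0,"twist": 0}
    - {"dx": -0.0191,"dy": 0.001,"dz": 0,"twist": 0}
    - {"dx": -0.0286,"dy": 0.0028,"dz": 0,"twist": 0}
    - {"dx": -0.0378,"dy": 0.0054,"dz": 0,"twist": 0}
    - {"dx": -0.0468,"dy": 0.0088,"dz": 0,"twist": 0}

```text
t: 12.0
eef_pos: [495.7, 274.3, 159.4]
tcp_rot: [3.142, -0.0, 0.344]
ft_force: [0.9, 0.0, -1.9]
opening: 0.231
```

Emit:
carry_out:
  moves:
    - {"dx": -0.0045,"dy": 0.002,"dz": 0,"twist": 0}
    - {"dx": -0.0087,"dy": 0.0041,"dz": 0,"twist": 0}
    - {"dx": -0.013,"dy": 0.0065,"dz": 0,"twist": 0}
    - {"dx": -0.0169,"dy": 0.009,"dz": 0,"twist": 0}
    - {"dx": -0.0169,"dy": 0.009,"dz": 0,"twist": 0}

```text
t: 12.5
eef_pos: [483.1, 260.2, 159.3]
tcp_rot: [3.141, 0.0, 0.344]
ft_force: [0.3, -0.2, -1.2]
opening: 0.229
```

```bash
python3 arc.py 3 156; python3 - <<'E'
from cell import *; from h import *
P={}
for n in ["top","scene"]:
    p,d=read_camera(n); P[n]=p[:,:,::-1].copy(); cv2.imwrite(f"pics/{n}6.png",P[n])
cv2.imwrite("pics/c6.png",np.hstack([cv2.resize(P["top"][190:360,150:290],(400,486)),cv2.resize(P["scene"][150:270,320:460],(400,343),interpolation=2) if 0 else cv2.copyMakeBorder(cv2.resize(P["scene"][150:270,320:450],(400,369),interpolation=2),0,117,0,0,0)]))
E
```

```text
angle 142.89534979404553 r 109.21987946664957 [483.09332682 260.18937363 159.32506507] [ 0.31761672 -0.18160437 -1.17312618]
145.9 [-5.2  2.6]
148.9 [-9.7  6.1]
151.9 [-14.1   9.9]
154.9 [-18.3  13.9]
156.0 [-19.7  15.4]
```

View pics/c6.png

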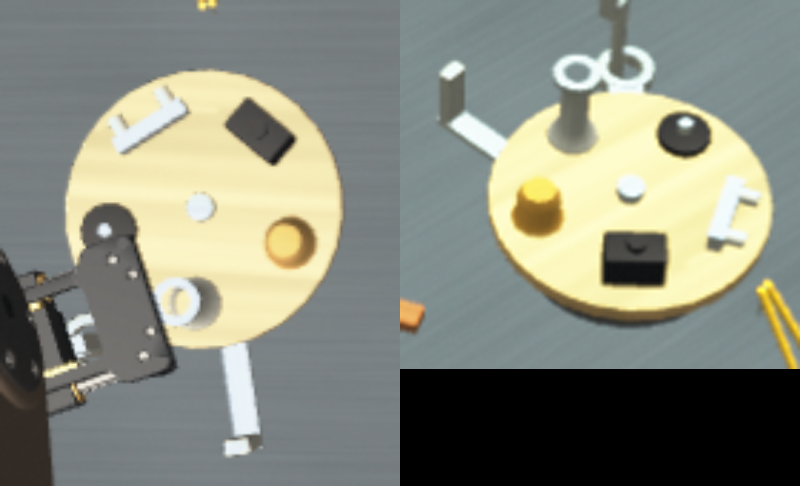

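```bash
cat > ang.py <<'E'
from cell import *; from h import *
import sys
C=np.array([573.5,195.5]); 
def orange(f,roi):
    p=cv2.imread(f); h=cv2.cvtColor(p,cv2.COLOR_BGR2HSV)
    m=(h[...,0]>10)&(h[...,0]<25)&(h[...,1]>150); k=np.zeros_like(m); x0,y0,x1,y1=roi; k[y0:y1,x0:x1]=1
    b=max(blobs(m&k,15),key=lambda b:b[0][4]); return b[1]
def a(P): return np.degrees(np.arctan2(P[1]-C[1],P[0]-C[0]))%360
def black(f,roi):
    p=cv2.imread(f); m=p.max(2)<75; k=np.zeros_like(m); x0,y0,x1,y1=roi; k[y0:y1,x0:x1]=1
    return [b[1] for b in blobs(m&k,60)]
if __name__=="__main__":
    for n,roi in (("top",(170,205,275,315)),("scene",(345,178,445,255))):
        I=camera_info(n); r=[]
        for s in ("0",sys.argv[1]):
            o=orange(f"pics/{n}{s}.png",roi); P=cast(I,[o],60)[0]; r.append(a(P)); print(n,s,o,P[:2].round(1),"r",np.hypot(*(P[:2]-C)).round(1),r[-1].round(1),black(f"pics/{n}{s}.png",roi))
        print("turned",(r[1]-r[0])%360)
E
python3 ang.py 6; python3 - <<'E'
from ang import *
I=camera_info("top"); P=cast(I,[[184,247],[212.3,295.6]],103); print("chimney tops",P.round(1),[a(x) for x in P])
I=camera_info("scene"); P=cast(I,[[320+578/400*0+(578-400)*130/400,150+73*120/369]],103); print("scene chimney",P,a(P[0]))
print("hub",cast(camera_info("top"),[[150+200/2.857,190+206/2.859]],50))
E
```

```text
chimney tops [[595.2 248.1 103. ]
 [512.8 197.6 103. ]] [np.float64(67.62255967893606), np.float64(178.04096469810608)]
scene chimney [[516.18699623 201.01590613 103.        ]] 174.5026827807605
hub [[573.54346789 196.07945269  50.        ]]Traceback (most recent call last):
  File "ang.py", line 16, in <module>
    o=orange(f"pics/{n}{s}.png",roi); P=cast(I,[o],60)[0]; r.append(a(P)); print(n,s,o,P[:2].round(1),"r",np.hypot(*(P[:2]-C)).round(1),r[-1].round(1),black(f"pics/{n}{s}.png",roi))
  File "ang.py", line 7, in orange
    b=max(blobs(m&k,15),key=lambda b:b[0][4]); return b[1]
ValueError: max() iterable argument is empty
```

```bash
sed -i 's/m=(h\[...,0\]>10)&(h\[...,0\]<25)&(h\[...,1\]>150)/m=(h[...,0]>8)\&(h[...,0]<26)\&(h[...,1]>T)/; s/^C=/T=int(sys.argv[2]) if len(sys.argv)>2 else 150;C=/' ang.py; python3 - <<'E'
import cv2
for f,x,y in (("top0",197,288),("top0",230,290),("top6",250,274),("scene0",394,186),("scene6",364,215)):
    h=cv2.cvtColor(cv2.imread(f"pics/{f}.png"),cv2.COLOR_BGR2HSV); print(f,h[y-2:y+3:2,x-2:x+3:2].reshape(-1,3).tolist())
E
python3 ang.py 6 140
```

```text
top0 [[24, 119, 242], [22, 124, 240], [22, 129, 240], [23, 117, 240], [23, 120, 240], [23, 124, 240], [23, 119, 240], [23, 119, 240], [23, 125, 238]]
top0 [[20, 26, 88], [18, 15, 84], [12, 15, 85], [18, 15, 85], [18, 15, 85], [18, 15, 87], [10, 17, 88], [10, 18, 87], [13, 20, 88]]
top6 [[24, 118, 244], [23, 120, 244], [23, 124, 245], [24, 115, 246], [24, 117, 245], [24, 121, 244], [24, 113, 246], [24, 115, 246], [24, 117, 246]]
scene0 [[21, 178, 192], [26, 159, 244], [25, 157, 242], [19, 179, 144], [18, 179, 147], [19, 183, 145], [19, 180, 132], [19, 179, 128], [19, 177, 128]]
scene6 [[27, 148, 251], [27, 148, 252], [27, 144, 251], [20, 178, 181], [23, 169, 233], [22, 169, 223], [19, 181, 141], [19, 179, 140], [19, 181, 141]]
top 0 [201.0, 288.9] [525.2 226.9] r 57.6 146.9 [[225.1, 225.4]]
top 6 [253.2, 276.3] [547.7 134.7] r 66.1 247.0 [[171.8, 308.0]]
turned 100.08704608636282
scene 0 [393.6, 188.8] [535.7 227.7] r 49.6 139.5 [[364.6, 200.6]]
scene 6 [364.3, 219.3] [560.3 134.5] r 62.4 257.8 [[411.0, 194.4], [395.1, 235.0]]
turned 118.21784582854008
```

```bash
cat > dep.py <<'E'
from cell import *; from h import *
C=np.array([573.5,195.8])
def pts(n,d):
    I=camera_info(n); v,u=np.nonzero(d>0)
    q=cv2.undistortPoints(np.c_[u,v].astype(float).reshape(-1,1,2),I["mtx"],I["dist_coeffs"])[:,0]
    return (np.c_[q,np.ones(len(q))]*d[v,u][:,None]-I["t"])@I["R"]
def rep(tag,n,d):
    P=pts(n,d); r=np.hypot(*(P[:,:2]-C).T)
    T=P[(r<82)&(P[:,2]>99)&(P[:,2]<106)]
    A=np.degrees(np.arctan2(P[:,1]-C[1],P[:,0]-C[0]))%360
    F=P[(r>138)&(r<162)&(P[:,2]>46)&(P[:,2]<54)&(abs(A-190)<8)]
    o=[]
    for X in (T,F):
        if len(X)<3: o.append("few"); continue
        c=np.array(cv2.minEnclosingCircle(X[:,:2].astype(np.float32))[0]); m=X.mean(0)
        o.append([len(X),m.round(1).tolist()]+[(np.degrees(np.arctan2(*(k-C)[::-1]))%360).round(2) for k in (c,m[:2])]+[np.hypot(*(c-C)).round(1)])
    dk=P[(r<95)&(abs(P[:,2]-45)<3)][:,:2]; c=cv2.minEnclosingCircle(dk.astype(np.float32))
    print(tag,n,"chim",o[0],"ptr",o[1],"disc",np.round(c[0],1),round(c[1],1))
if __name__=="__main__":
    for n in ("top","scene"):
        rep("start",n,np.load(n+"0.npy")); rep("now",n,read_camera(n)[1])
E
python3 dep.py
```

```text
start top chim [133, [595.9, 250.6, 103.5], np.float64(68.19), np.float64(67.81), np.float64(60.1)] ptr [49, [425.6, 170.3, 50.5], np.float64(189.82), np.float64(189.8), np.float64(151.1)] disc [577.2 196.7] 91.4
now top chim [110, [514.4, 197.1, 103.4], np.float64(177.0), np.float64(178.73), np.float64(60.0)] ptr [48, [425.7, 170.2, 50.4], np.float64(189.94), np.float64(189.82), np.float64(150.3)] disc [573.8 195.9] 88.3
start scene chim [102, [598.7, 250.4, 103.1], np.float64(66.15), np.float64(65.27), np.float64(62.7)] ptr [34, [428.2, 170.6, 50.0], np.float64(189.75), np.float64(189.85), np.float64(147.5)] disc [577.3 197.5] 90.7
now scene chim [96, [516.9, 199.3, 103.3], np.float64(176.55), np.float64(176.44), np.float64(58.6)] ptr [34, [428.5, 170.4, 49.6], np.float64(189.46), np.float64(189.95), np.float64(146.9)] disc [572.9 199. ] 92.4
```

```bash
python3 arc.py 2.2 154
```

```text
angle 142.55114433051 r 109.21018584600498 [483.49842365 260.70558223 159.28093901] [ 0.36725985 -0.01056675 -1.49213795]
144.8 [-3.9  1.7]
147.0 [-7.3  4.2]
149.2 [-10.7   6.8]
151.4 [-13.9   9.5]
153.6 [-17.   12.4]

154.0 [-0.6  0.6]
```

Emit:
carry_out:
  moves:
    - {"dx": -0.0039,"dy": 0.0017,"dz": 0,"twist": 0}
    - {"dx": -0.0073,"dy": 0.0042,"dz": 0,"twist": 0}
    - {"dx": -0.0107,"dy": 0.0068,"dz": 0,"twist": 0}
    - {"dx": -0.0139,"dy": 0.0095,"dz": 0,"twist": 0}
    - {"dx": -0.016,"dy": 0.0115,"dz": 0,"twist": 0}

```text
t: 13.2
eef_pos: [472.0, 244.0, 159.4]
tcp_rot: [3.141, 0.0, 0.344]
ft_force: [-0.1, 0.0, -1.6]
opening: 0.228
```

Emit:
carry_out:
  moves:
    - {"dx": 0,"dy": 0,"dz": 0,"twist": 0}
    - {"dx": 0,"dy": 0,"dz": 0,"twist": 0}
    - {"dx": 0,"dy": 0,"dz": 0,"twist": 0}

```text
t: 13.5
eef_pos: [472.3, 244.4, 159.3]
tcp_rot: [3.142, 0.0, 0.344]
ft_force: [-0.4, 0.3, -0.9]
opening: 0.227
```

```bash
python3 dep.py | grep now; python3 arc.py 1 158
```

```text
now top chim [99, [514.9, 184.0, 103.4], np.float64(187.0), np.float64(191.4), np.float64(59.8)] ptr [52, [425.8, 170.1, 50.1], np.float64(189.9), np.float64(189.86), np.float64(150.3)] disc [570.1 196.7] 91.5
now scene chim [102, [517.8, 188.3, 103.0], np.float64(185.17), np.float64(187.65), np.float64(56.2)] ptr [38, [428.4, 170.9, 49.7], np.float64(189.46), np.float64(189.74), np.float64(146.5)] disc [572.4 197.8] 92.3
angle 152.8818339539183 r 110.03646845392525 [472.26002472 244.45760792 159.30905029] [ 0.0363006   0.19249173 -1.50857473]
153.9 [-1.4  1.4]
154.9 [-2.7  2.7]
155.9 [-4.1  4.1]
156.9 [-5.4  5.5]
157.9 [-6.7  6.9]

158.0 [-0.2  0.2]
```

```bash
cat > fit.py <<'E'
from dep import *
def comps(d,n="top"):
    P=pts(n,d); v,u=np.nonzero(d>0); r=np.hypot(*(P[:,:2]-C).T)
    k=(r<84)&(P[:,2]>52)&(P[:,2]<108); m=np.zeros(d.shape,np.uint8); m[v[k],u[k]]=1
    _,l=cv2.connectedComponents(m); L=l[v,u]*k; o=[]
    for i in range(1,l.max()+1):
        X=P[L==i]
        if len(X)<40: continue
        zt=np.percentile(X[:,2],95); c=X[X[:,2]>zt-3].mean(0)
        o.append((len(X),round(zt),np.hypot(*(c[:2]-C)).round(1),(np.degrees(np.arctan2(*(c[:2]-C)[::-1]))%360).round(2)))
    return sorted(o,key=lambda t:t[1])
if __name__=="__main__":
    print(*comps(np.load("top0.npy")),sep="\n"); print(*comps(read_camera("top")[1]),sep="\n")
E
python3 fit.py
```

```text
(74, 59, np.float64(0.8), np.float64(153.9))
(203, 61, np.float64(60.4), np.float64(355.59))
(250, 62, np.float64(62.5), np.float64(284.33))
(217, 76, np.float64(59.3), np.float64(140.25))
(329, 77, np.float64(60.1), np.float64(212.38))
(264, 106, np.float64(59.2), np.float64(67.52))
(77, 60, np.float64(0.4), np.float64(244.11))
(207, 60, np.float64(61.0), np.float64(114.98))
(256, 62, np.float64(61.6), np.float64(42.65))
(207, 75, np.float64(61.3), np.float64(259.16))
(313, 77, np.float64(60.1), np.float64(330.94))
(201, 106, np.float64(58.9), np.float64(190.63))
```

The four clearly visible fittings put the chimney at 186.9° and the pointer is at 189.9°, so it needs 2.9° more.

Emit:
carry_out:
  moves:
    - {"dx": -0.0014,"dy": 0.0014,"dz": 0,"twist": 0}
    - {"dx": -0.0027,"dy": 0.0027,"dz": 0,"twist": 0}
    - {"dx": -0.004,"dy": 0.004,"dz": 0,"twist": 0}
    - {"dx": -0.004,"dy": 0.004,"dz": 0,"twist": 0}
    - {"dx": -0.004,"dy": 0.004,"dz": 0,"twist": 0}

```text
t: 14.15
eef_pos: [469.8, 239.2, 159.4]
tcp_rot: [3.141, 0.0, 0.344]
ft_force: [0.3, 0.4, -1.4]
opening: 0.231
```

```bash
python3 fit.py | tail -6; python3 arc.py 1 160|head -2
```

```text
(77, 59, np.float64(0.4), np.float64(222.43))
(205, 60, np.float64(59.3), np.float64(116.97))
(259, 63, np.float64(61.6), np.float64(44.95))
(211, 75, np.float64(60.8), np.float64(262.13))
(318, 77, np.float64(60.0), np.float64(332.57))
(190, 105, np.float64(59.4), np.float64(194.6))
angle 155.8794539726254 r 110.01412961237988 [469.79145785 239.25812917 159.36271126] [-0.41042363 -0.18499104 -0.4533964 ]
156.9 [-1.3  1.4]
```

Emit:
carry_out:
  moves:
    - {"dx": -0.0005,"dy": 0.0005,"dz": 0,"twist": 0}
    - {"dx": -0.0009,"dy": 0.0009,"dz": 0,"twist": 0}
    - {"dx": -0.0009,"dy": 0.0009,"dz": 0,"twist": 0}
    - {"dx": -0.0009,"dy": 0.0009,"dz": 0,"twist": 0}
    - {"dx": -0.0009,"dy": 0.0009,"dz": 0,"twist": 0}

```text
t: 14.7
eef_pos: [469.3, 238.1, 159.3]
tcp_rot: [3.141, 0.0, 0.344]
ft_force: [0.3, 0.3, -1.1]
opening: 0.228
```

```bash
python3 fit.py | tail -6;python3 fit.py | tail -6; python3 arc.py 1 160|head -1; python3 dep.py|grep now; python3 - <<'E'
from cell import *; import cv2,numpy as np
s=read_camera("scene")[0][:,:,::-1]; t=read_camera("top")[0][:,:,::-1]
cv2.imwrite("pics/final.png",np.hstack([cv2.resize(s[130:290,320:480],(400,400)),cv2.resize(t[190:350,130:290],(400,400))]))
E
```

```text
(79, 58, np.float64(1.1), np.float64(258.24))
(208, 60, np.float64(60.1), np.float64(117.89))
(256, 62, np.float64(61.5), np.float64(46.6))
(210, 76, np.float64(60.2), np.float64(261.49))
(317, 77, np.float64(59.8), np.float64(333.02))
(185, 106, np.float64(59.6), np.float64(195.96))
(78, 59, np.float64(1.0), np.float64(296.42))
(227, 60, np.float64(59.2), np.float64(118.07))
(265, 62, np.float64(61.6), np.float64(45.31))
(206, 75, np.float64(60.7), np.float64(261.99))
(318, 78, np.float64(61.4), np.float64(333.9))
(182, 106, np.float64(57.7), np.float64(195.22))
angle 156.53322634916725 r 110.02032316037929 [469.27933032 238.11198397 159.33326684] [-0.34176849 -0.60660817 -2.12113324]
now top chim [82, [516.1, 179.4, 103.3], np.float64(190.4), np.float64(195.93), np.float64(59.7)] ptr [51, [425.8, 170.0, 50.6], np.float64(189.83), np.float64(189.9), np.float64(150.3)] disc [570.4 197.4] 91.5
now scene chim [101, [518.0, 185.3, 102.9], np.float64(188.96), np.float64(190.75), np.float64(57.5)] ptr [36, [428.2, 170.9, 50.0], np.float64(189.42), np.float64(189.73), np.float64(149.3)] disc [572.2 196.6] 92.8
```

View pics/final.png

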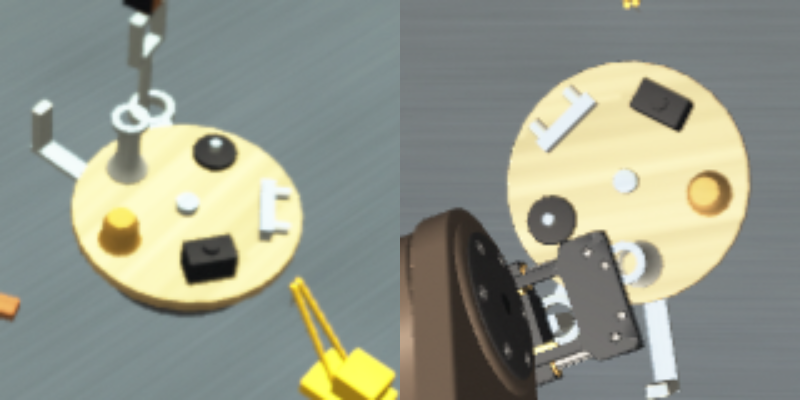

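```bash
python3 -c "
from cell import *
print(job_done(), state()['t'], state()['eef_pos'])"
```

```text
the job is handed in; nothing more can be done
the job is handed in; nothing more can be done
```

The chimney is in line with the pointer, and I handed the job in at about 15 s with the pin still gripped and through the eye. I took the largest pin off its hook, lowered it into the eye and pushed the disc about 122° anticlockwise.

**Last checks:**
- **Alignment:** the four clearly visible fittings in the top camera put the chimney at about 189.8°, and the pointer is at 189.9°. The direct chimney readings in the top and scene views, where the gripper partly hid it, scattered from 189° to 196°. I trusted the fittings.
- **Pin:** the last scene view shows it upright and in the ring. Its point is about 21 mm above the table, worked out from the grip height and the slip, and forces are about 2 N or less.
- **Crane, cab and die:** the crane looked undisturbed in the last views. I did not re-measure the cab or the die, but the arm never went near them.

**What went wrong:**
- **Over-lift at the hook:** I raised the pin to about 28 mm instead of 14 mm because I repeated a lift by mistake. The pin slipped about 4 mm and tilted about 4.5° in the grip. I pressed its shaft lightly (about 5 N) against the hook's bar end, and it measured about 0.5° from upright afterwards.
- **Fallen look-alike pins:** the two small pins, which stood free on their points, were lying down in the view taken after the unhooking. I saw no contact and no force spike, so they probably toppled by themselves. I left them as they lay, so they are not where they were at the start.

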